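# Scan the carousel's barcode, then pull and hold its index plunger

## Task

Log the sample carousel: pick up the hand barcode reader and aim it at the barcode label on the sloping stand, holding it still for two seconds, square on to the middle of the label and about 5 cm off it without touching, then stand the reader back upright on the bench and let go of it. Only then pull the carousel's sprung index plunger by its knob, straight back along its axis as far as it goes, and finish while still holding it fully back, so that its pin stays clear of the seat hole. Do not knock the reader over, and leave the vials, the screw cap and the beaker where they are.

Things in the scene. Friction and masses are not known exactly. Their poses are not given: they have to be found in the camera images.
- reader_grip (a point): Hand barcode reader, loose, 0.15 to 0.26 kg, round about its z axis; starts upright on the bench, window down: grey head 52 mm across, 28 mm tall, sloping shoulder up to 36 mm, then a black round handle 32 mm across up to 96 mm. This point is on the axis, 60 mm above the window face, in the handle. z points from the window up the handle; it reads along -z.
- reader_window (a point): Centre of the reader's flat window face, its underside (52 mm across); z points up the handle, away from what is read. On the bench it stands at height 0.
- label: White paper barcode label, 42 by 64 mm, on a grey panel 64 by 84 mm, fixed on a low stand. Origin at the middle of the label, 52 mm above the bench; z points straight out of the label: the panel leans 18 degrees from level, facing up and roughly towards the robot; y runs level, along the 64 mm side.
- knob (a point): Middle of the plunger's knob: black cylinder 28 mm across, 32 mm long, above a steel bracket on the robot's side of the carousel, about 130 mm above the bench; free all round. z points outwards along the plunger's axis, 30 degrees from vertical, leaning roughly towards the robot: pull this way. Below (-z) a brass sleeve 18 mm across begins 18 mm from this point, the bracket 31 mm. Moves with the knob.
- plunger (a joint): How far the plunger is drawn back, m: 0 seated in its hole, 0.024 at the stop (fully back). A spring pulls it home with 6 N when seated, rising to 12 N at the stop; it does not latch.
- carousel: Vial carousel, fixed to the bench: white round base 208 mm across with a tongue reaching 170 mm from its centre towards the robot, bevelled aluminium rotor 190 mm across and 85 mm high with small vials on top up to 115 mm high. Origin at the centre of its underside; the tongue, the bracket and the plunger stand along its -x axis.
- vial0_mid (a point): Loose glass vial with white cap, 28 mm across, 59 mm tall; a bystander. Point half-way up.
- vial1_mid (a point): A second such vial, a bystander.
- vial2_mid (a point): A third such vial, a bystander.
- cap: Loose green screw cap ring, 42 mm across, 14 mm tall, a bystander; origin at its underside.
- beaker: Glass beaker, 68 mm across, 85 mm tall, a bystander; origin at its underside.
Mind the look-alikes: they are no part of the job. What is shaped like the part that bears label but orange or yellow is not meant.

How it is judged:
On the way, in this order (a step that is already met when the one before it is completed fails the run):
1. reader held off the bench, aimed square at the middle of the label from close by, still and not touching, with the plunger still seated (x of label in the frame of reader_window between -0.016 and 0.016 m and y of label in the frame of reader_window between -0.016 and 0.016 m and z of label in the frame of reader_window between -0.1 and -0.015 m and angle between the z axis of reader_window and the z axis of label, either way round below 0.22 rad and linear speed of reader below 0.04 m/s and contact force between reader and stand below 0.1 N and contact force between the fingers and reader above 1 N and value of joint plunger below 0.004 m), for 1 s.
2. reader standing upright on the bench again and let go, plunger still seated (angle between reader_window's own z axis and vertical below 0.08 rad and height (world z) of reader_window between -0.005 and 0.005 m and linear speed of reader below 0.03 m/s and contact force between the fingers and reader below 0.1 N and value of joint plunger below 0.004 m), for 0.2 s.
At the end, for the whole second after the job is handed in: The gripper holds the plunger drawn back at least 19 of its 24 mm through the last second, pressing on it with more than 4 N; the reader stands upright on the bench (within 0.08 rad), at rest and untouched; vials, cap and beaker within 40 mm of where they were (value of joint plunger above 0.019 m and contact force between the fingers and plunger above 4 N and contact force between reader and plunger below 0.1 N and angle between reader_window's own z axis and vertical below 0.08 rad and height (world z) of reader_window between -0.005 and 0.005 m and linear speed of reader below 0.03 m/s and contact force between the fingers and reader below 0.1 N and distance of each of vial0_mid, vial1_mid, vial2_mid, cap, beaker from where it was at the start of the episode below 0.04 m); the arm keeps its last pose, push and grip.
It fails at once if the reader is knocked over or dropped on its side (angle between reader_grip's own z axis and vertical above 1.1 rad).
It fails at once if a vial, the screw cap or the beaker is displaced by more than 40 mm (distance of any of vial0_mid, vial1_mid, vial2_mid, cap, beaker from where it was at the start of the episode above 0.04 m).
It also fails if it takes over 59 s, if anything falls off the work surface, if the arm or the gripper's body presses on something with over 40 N, if the wrist force passes 120 N, or if a joint passes its speed limit or range.

## Robot

A 7-joint arm with a two-finger parallel gripper is mounted at the origin on the work surface. World frame = base frame: x ahead of the robot, y to its left, z up, the work surface at z = 0. Lengths are in m, angles in rad, forces in N, time in s.
With the tool pointing down it reaches from about 0.425 to 0.875 m from the base axis. Payload 4.7 kg.
Tool frame: the origin (TCP) lies on the centre line of the jaws, within the pads' length; the fingertips stand ahead of it and the grasp point (between the pads) lies 8 mm behind it (ctrl.finger_overhang is the x of the fingertips in the tool frame, in m); x points along the fingers, z is the direction in which the jaws open and shut, and the axes are right-handed (so a half turn about x gives the same grasp; the last joint's range is limited). The gripper opens to 87 mm and grips with 3 to 60 N. Pads are 19 mm wide; open, the fingers measure 117 mm over their backs; the gripper's body (75 mm by 190 mm) begins 51 mm behind the grasp point.
Start: joints at [-1.239, 0.321, -0.07, 1.45, 0.023, 1.371, -0.057], TCP at [0.203, 0.617, 0.234] pointing down, gripper open.
Joint ranges: [-2.86, 2.86], [-0.3, 2.09], [-1.38, 1.24], [0.06, 2.45], [-1.56, 4.7], [0.09, 2.05], [-2.69, 2.69]. Speed limits (rad/s): [2.57, 2.57, 3.14, 3.14, 3.14, 3.14, 3.14].

## Interface

Orientations are given as a rotation vector (axis times angle).
In Python, from bench import readout, viewer, job, nets, ctrl gives the robot as it stands.
- The arm moves only by the shell command python3 -m creep 'ROWS' [FORCE]. ROWS is JSON, a list of rows, each an object with "linear": the shift along the tool's x, y, z in m, a list of three; "twist": the turn, a rotation vector about the tool's x, y, z in degrees, a list of three; "fingers": the gripper's target within -1 to 1 (shut at 1, half-way at 0, fully open at -1). A call has 1 to 8 rows; each row is the pose to reach, as a shift and turn from the pose commanded when the call began, along the tool's axes at that moment; what a row does not reach only later rows make up. A row lasts 1/12 s, in which the tool goes at most 41.7 mm and 7.16 degrees, less where a joint would pass 70% of its speed; a pose out of reach is approached as far as the arm can. A call with a gripper value outside its range is refused whole. The fingers move at their own pace and stop on an object; FORCE is the grip in N (left out, the last holds). Time passes only in rows, so rows that repeat a pose let the fingers close. It gives the time, the measured TCP pose, the force and the opening at its end, in the units of the state.
- readout.get_state(): the state, without advancing time (a new reading comes with each control period).
- viewer.get_image(name): name is "scene" or "top" or "wrist"; returns (picture, depth): 420x560x3 uint8, red, green, blue; 420x560 float32, m along the optical axis (not along the pixel's ray), 0 where there is no reading.
- viewer.camera_params(name): a dict with "K" (3x3 intrinsics, pixels), "cam_to_world" (4x4, takes a point from camera to world coordinates). Camera axes: x right, y down, z forward; pixel columns grow to the right and rows downward; lengths in m; the calibration is good to about 2 mm. A picture is of the moment at which its call begins: read the wrist's pose just before it. camera_params takes no time and is no camera call; for the wrist camera it gives the pose at the moment of the call.
- job.close_job(): hands the job in, once; it reports no verdict.
Trained networks look in the newest picture that a camera, given by its name, has taken for a name from the list of things; names that differ only in an ending like _2 or _b are one class to them, and where a whole thing is asked for, a point or a joint stands for the part that bears it (a point fixed in the world has none). Each returns a list of dicts, best first, with "conf" (0 to 1); they miss things now and then, are a little off and sometimes report something else, mostly with a low value. They report only what shows in the picture. A call takes as long as a camera call. They do not tell look-alikes from the thing itself.
- nets.boxes_of(camera, label): "centre" ([x, y, z] in m, in world coordinates, good to about 4 mm: the middle of the surface that is visible of it).
- nets.place_of(camera, label): "centre" ([x, y, z] in m, in world coordinates, good to about 4 mm: a listed point, or the origin of a listed thing).
The state is a dict: "time": time; "joint_positions": joint angles; "qd": joint speeds; "joint_torque": joint torques, N m; "position": TCP position; "tool_rot": TCP orientation; "ft_force": force on the tool from outside, world axes, zero at the start; "torque": the same for the moment, N m; "grip_width": opening from 0.0 (shut) to 1.0 (fully open).
Only numpy, scipy, OpenCV 4.12 (cv2) and the standard library are available. Lean on these libraries where they do the work, as an engineer would, in place of code of your own. Each camera call takes 0.05 s, during which the arm holds its last target.

## Working session

There is one attempt and no reset: what is moved stays moved. The work goes in short steps, Python scripts to look and compute and a shell command to move; the robot and the scene stay as the last step left them, time stands still between calls to the robot, and variables do not carry over. Pictures are saved under pics/ and viewed, and the job is handed in when it is done.

```bash
ls; mkdir -p pics
python3 - <<'E'
from bench import readout, viewer, job, nets, ctrl
import cv2
print(readout.get_state(), ctrl.finger_overhang)
for n in ("scene","top"):
    im,d=viewer.get_image(n); cv2.imwrite(f"pics/{n}0.png",im[:,:,::-1])
    for l in ["reader_grip","reader_window","label","knob","carousel","vial0_mid","cap","beaker"]:
        print(n,l,[([round(float(v),3) for v in r["centre"]],round(r["conf"],2)) for r in nets.place_of(n,l)])
E
```

```text
pics
{'time': 0.0, 'joint_positions': array([-1.23890417,  0.32185079, -0.07011561,  1.45169098,  0.02261276,
        1.37081116, -0.05691442]), 'qd': array([6.60129063e-04, 2.01046064e-04, 2.64021362e-04, 1.41451130e-05,
       1.10113446e-03, 4.07097543e-05, 1.52690869e-04]), 'joint_torque': array([-3.93655755e-04, -4.91303301e+01, -4.03953027e-01, -3.12521839e+01,
       -6.38593105e-02,  4.39890660e-02,  1.83236234e-04]), 'position': array([0.20296771, 0.61692255, 0.23243569]), 'tool_rot': array([-0.97326693,  1.34450347,  0.9712141 ]), 'ft_force': array([ 0.24019795,  0.13669213, -0.84252841]), 'torque': array([0.00088765, 0.04110339, 0.01372876]), 'grip_width': 1.001038623976729} 0.011
scene reader_grip [([0.404, -0.286, 0.059], 0.95)]
scene reader_window [([0.405, -0.283, 0.002], 0.74)]
scene label [([0.431, 0.307, 0.055], 0.85), ([0.301, 0.364, 0.052], 0.79), ([0.356, -0.007, 0.05], 0.65), ([0.351, 0.182, 0.054], 0.59)]
scene knob [([0.661, -0.208, 0.0], 0.73), ([0.653, 0.216, 0.033], 0.71), ([0.543, 0.064, 0.131], 0.61)]
scene carousel [([0.652, 0.063, -0.001], 0.84)]
scene vial0_mid [([0.586, 0.284, 0.028], 0.52)]
scene cap [([0.662, -0.207, 0.001], 0.62)]
scene beaker [([0.694, 0.308, -0.003], 0.63)]
top reader_grip [([0.405, -0.286, 0.06], 0.74), ([0.651, 0.062, 0.001], 0.56)]
top reader_window [([0.399, -0.283, -0.002], 0.83)]
top label [([0.355, -0.006, 0.052], 0.92), ([0.432, 0.31, 0.054], 0.83), ([0.308, 0.365, 0.051], 0.73), ([0.172, 0.314, 0.056], 0.65), ([0.352, 0.18, 0.051], 0.57)]
top knob [([0.543, 0.062, 0.134], 0.46), ([0.691, 0.306, 0.001], 0.33)]
top carousel [([0.653, 0.066, 0.001], 0.58), ([0.658, -0.209, 0.002], 0.43)]
top vial0_mid [([0.591, 0.283, 0.033], 0.7)]
top cap [([0.656, -0.21, 0.004], 0.66), ([0.69, 0.307, 0.001], 0.3)]
top beaker [([0.693, 0.307, 0.001], 0.81)]
```

View pics/scene0.png

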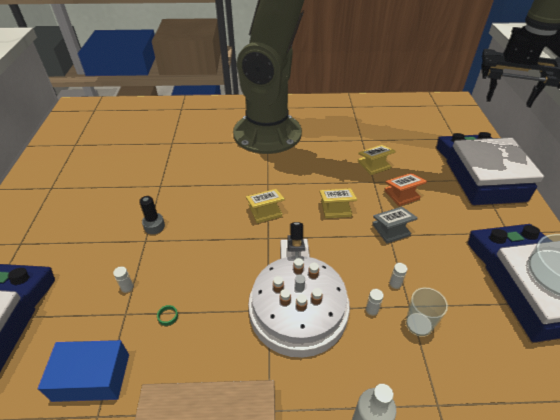

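View pics/top0.png

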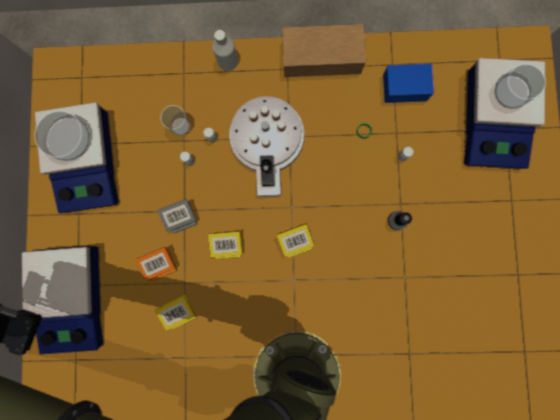

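Five label stands show. In scene/top pixels they are:
- grey (394,222)/(178,216)
- orange (405,188)/(156,263)
- yellow (265,205)/(295,240)
- yellow (337,200)/(225,244)
- yellow (376,157)/(175,313)

Only the grey one, at about (0.431, 0.308), fits "grey panel". I'll confirm it in a crop and measure its pose.

```bash
cat > h.py <<'E'
import numpy as np, cv2
from bench import readout, viewer, job, nets, ctrl
from scipy.spatial.transform import Rotation as R
def cloud(n):
    im,d=viewer.get_image(n); p=viewer.camera_params(n); K=p["K"];T=p["cam_to_world"]
    v,u=np.mgrid[:d.shape[0],:d.shape[1]]
    P=np.stack([(u-K[0,2])/K[0,0]*d,(v-K[1,2])/K[1,1]*d,d],-1)@T[:3,:3].T+T[:3,3]
    P[d==0]=np.nan
    return im,d,P
def pose():
    s=readout.get_state(); return s,np.array(s["position"]),R.from_rotvec(s["tool_rot"])
E
python3 - <<'E'
from h import *
np.set_printoptions(precision=4,suppress=True)
out=[]
for n,c in (("scene",(394,222)),("top",(178,216))):
    im,d,P=cloud(n)
    x,y=c; crop=cv2.resize(im[y-35:y+35,x-45:x+45],None,fx=4.4,fy=4.4,interpolation=cv2.INTER_CUBIC); out.append(crop)
    m=(np.linalg.norm(P[...,:2]-[0.431,0.308],axis=-1)<0.055)&(P[...,2]>0.032)&(P[...,2]<.08)
    q=P[m]; 
    for _ in range(3):
        c0=q.mean(0); w,v=np.linalg.eigh(np.cov((q-c0).T)); nn=v[:,0]*np.sign(v[2,0]); q=q[np.abs((q-c0)@nn)<.004]
    w=im[m].astype(int); 
    lab=m&(im.min(-1)>150)
    print(n,"panel n",nn,"tilt",np.degrees(np.arccos(nn[2])),"az",np.degrees(np.arctan2(nn[1],nn[0])),"c",c0,"extent",len(q),"longaxis",v[:,2], "xy minrect",cv2.minAreaRect((q[:,:2]*1000).astype(np.float32)), "white", P[lab].mean(0))
    for nm,c2,r,z0,z1 in (("reader top",(0.403,-0.285),.05,.088,.11),("reader mid",(0.403,-0.285),.05,.045,.09),("knob",(.543,.063),.04,.105,.17)):
        m=(np.linalg.norm(P[...,:2]-c2,axis=-1)<r)&(P[...,2]>z0)&(P[...,2]<z1); q=P[m]
        if len(q): print(nm,len(q),q.mean(0),q.min(0),q.max(0))
    for l in ["vial0_mid"]: print([ (r["centre"],r["conf"]) for r in nets.boxes_of(n,l)])
cv2.imwrite("pics/crop1.png",np.hstack(out))
E
```

```text
scene panel n [-0.2685 -0.1041  0.9576] tilt 16.73457376485741 az -158.80545345037282 c [0.4372 0.3059 0.0521] extent 524 longaxis [-0.3171  0.9483  0.0142] xy minrect ((433.72601318359375, 307.4783630371094), (63.2009391784668, 84.839111328125), 19.981325149536133) white [0.4328 0.3092 0.0519]
reader top 119 [ 0.407  -0.2849  0.094 ] [ 0.39   -0.3007  0.0882] [ 0.4206 -0.2698  0.0997]
reader mid 192 [ 0.4144 -0.2817  0.0678] [ 0.3973 -0.302   0.045 ] [ 0.4215 -0.2697  0.0899]
knob 336 [0.5541 0.0606 0.127 ] [0.5231 0.0455 0.1051] [0.5752 0.077  0.1501]
[([0.5971, 0.2805, 0.0418], 0.9), ([0.5924, -0.3035, 0.0389], 0.65)]
top panel n [-0.2895 -0.1068  0.9512] tilt 17.975692061688974 az -159.74775291593383 c [0.4307 0.3077 0.0516] extent 716 longaxis [-0.3556  0.9346 -0.0033] xy minrect ((430.50543212890625, 308.27423095703125), (61.91373825073242, 84.26058959960938), 19.64680290222168) white [0.4533 0.2895 0.0568]
reader top 128 [ 0.4021 -0.2844  0.0949] [ 0.3866 -0.3004  0.089 ] [ 0.4166 -0.2691  0.1007]
reader mid 57 [ 0.3986 -0.274   0.0676] [ 0.3864 -0.2861  0.0456] [ 0.4154 -0.2687  0.0893]
knob 181 [0.5458 0.0616 0.1314] [0.522  0.0453 0.105 ] [0.572  0.0784 0.1511]
[([0.5823, 0.279, 0.0563], 0.6)]
```

View pics/crop1.png

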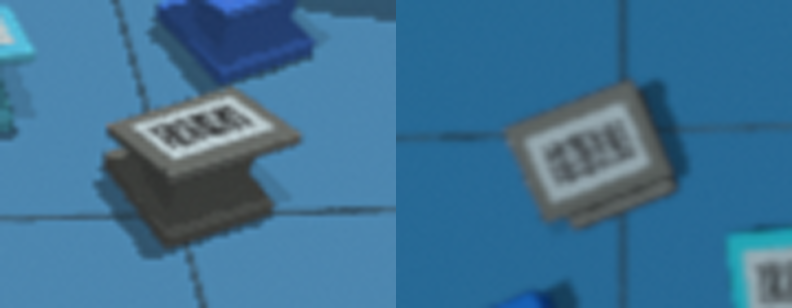

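The crop confirms it: the grey panel with the white label sits at (0.432, 0.308, 0.052), tilted 18°, azimuth −160°. The reader is at (0.404, −0.285). The knob is at (0.543, 0.063, 0.131), with its axis at azimuth about 180°. Next is a helper for move offsets, then I approach the reader.

```bash
cat >> h.py <<'E'
def to(pos,xax,zax,grasp=True):
    """offset in tool frame so that the grasp point (8mm behind TCP) lands at pos with tool x=xax, z~zax (nearest half turn)"""
    s,p,r=pose(); x=np.array(xax,float);x/=np.linalg.norm(x); best=None
    for sg in (1,-1):
        z=sg*np.array(zax,float); z-=x*(z@x); z/=np.linalg.norm(z); y=np.cross(z,x)
        rt=R.from_matrix(np.stack([x,y,z],1)); tw=(r.inv()*rt).as_rotvec(degrees=True)
        if best is None or np.linalg.norm(tw)<np.linalg.norm(best[1]): best=(rt,tw)
    tcp=np.array(pos)+(0.008*x if grasp else 0)
    print("t",round(s["time"],2),"lin",np.round(r.inv().apply(tcp-p),4),"twist",np.round(best[1],1),"q",np.round(s["joint_positions"],2),"F",np.round(s["ft_force"],1),"w",round(s["grip_width"],3))
E
python3 - <<'E'
from h import *
s,p,r=pose(); print(r.as_matrix().round(3))
a=np.radians(10); to((.56,.1,.27),(0,0,-1),(np.sin(a),-np.cos(a),0))
E
```

```text
[[ 0.    -0.95   0.312]
 [ 0.     0.312  0.95 ]
 [-1.    -0.     0.   ]]
t 1.1 lin [-0.0284 -0.5007 -0.3801] twist [-28.2   0.    0. ] q [-1.24  0.32 -0.07  1.45  0.02  1.37 -0.06] F [ 0.4 -0.2  0.8] w 0.999
```

Run:
```python
from h import *
c=lambda d:(np.cos(np.radians(d)),np.sin(np.radians(d)),0)
to((.56,.1,.27),(0,0,-1),c(10))
```

```text
t 1.1 lin [-0.0284 -0.5007 -0.3801] twist [61.8  0.  -0. ] q [-1.24  0.32 -0.07  1.45  0.02  1.37 -0.06] F [ 0.4 -0.2  0.8] w 0.999
```

```bash
python3 -m creep '[{"linear":[-0.03,-0.04,-0.03],"twist":[7,0,0],"fingers":-1},{"linear":[-0.03,-0.07,-0.05],"twist":[14,0,0],"fingers":-1},{"linear":[-0.03,-0.10,-0.07],"twist":[21,0,0],"fingers":-1},{"linear":[-0.03,-0.14,-0.09],"twist":[28,0,0],"fingers":-1},{"linear":[-0.03,-0.17,-0.11],"twist":[35,0,0],"fingers":-1},{"linear":[-0.03,-0.20,-0.13],"twist":[42,0,0],"fingers":-1},{"linear":[-0.03,-0.23,-0.15],"twist":[49,0,0],"fingers":-1},{"linear":[-0.03,-0.26,-0.17],"twist":[56,0,0],"fingers":-1}]' 30
python3 - <<'E'
from h import *
c=lambda d:(np.cos(np.radians(d)),np.sin(np.radians(d)),0)
to((.56,.1,.27),(0,0,-1),c(0))
to((.52,-.1,.25),(0,0,-1),c(-10))
E
```

```text
time: 1.77
position: [0.398, 0.3731, 0.2639]
tool_rot: [-0.211, 1.56, 0.212]
ft_force: [1.1, -1.1, -0.1]
grip_width: 1.001
t 1.77 lin [ 0.0018 -0.3063  0.0835] twist [15.4  0.  -0. ] q [-0.99  0.08  0.2   1.68 -0.02  1.39 -0.52] F [ 1.1 -1.1 -0.1] w 1.001
t 1.77 lin [ 0.0216 -0.4885 -0.0082] twist [25.4  0.  -0. ] q [-0.99  0.08  0.2   1.68 -0.02  1.39 -0.52] F [ 1.1 -1.1 -0.1] w 1.001
```

```bash
python3 -m creep '[{"linear":[0,-0.04,0.01],"twist":[3,0,0],"fingers":-1},{"linear":[0,-0.08,0.02],"twist":[6,0,0],"fingers":-1},{"linear":[0,-0.12,0.02],"twist":[9,0,0],"fingers":-1},{"linear":[0,-0.16,0.02],"twist":[12,0,0],"fingers":-1},{"linear":[0,-0.2,0.02],"twist":[16,0,0],"fingers":-1},{"linear":[0,-0.24,0.02],"twist":[20,0,0],"fingers":-1},{"linear":[0,-0.28,0.01],"twist":[24,0,0],"fingers":-1},{"linear":[0,-0.32,0.01],"twist":[28,0,0],"fingers":-1}]'; python3 -m creep '[{"linear":[0,-0.04,0],"twist":[5,0,0],"fingers":-1},{"linear":[0,-0.08,0],"twist":[10,0,0],"fingers":-1},{"linear":[0,-0.12,0],"twist":[15,0,0],"fingers":-1},{"linear":[0,-0.15,0],"twist":[20,0,0],"fingers":-1}]'
python3 - <<'E'
from h import *
c=lambda d:(np.cos(np.radians(d)),np.sin(np.radians(d)),0)
to((.404,-.285,.2),(0,0,-1),c(-35))
E
```

```text
time: 2.43
position: [0.493, 0.0673, 0.2639]
tool_rot: [0.171, 1.564, -0.169]
ft_force: [0.7, 0.3, -1.0]
grip_width: 1.0
time: 2.77
position: [0.4609, -0.0808, 0.2639]
tool_rot: [0.446, 1.524, -0.446]
ft_force: [0.5, -0.0, -0.5]
grip_width: 1.001
t 2.77 lin [ 0.0718 -0.2027  0.0621] twist [ 2.4  0.  -0. ] q [-0.54 -0.13  0.61  1.85  0.07  1.39 -0.52] F [ 0.5 -0.  -0.5] w 1.001
```

```bash
python3 -m creep '[{"linear":[0.01,-0.04,0.01],"twist":[0,0,0],"fingers":-1},{"linear":[0.02,-0.08,0.02],"twist":[1,0,0],"fingers":-1},{"linear":[0.03,-0.12,0.04],"twist":[2,0,0],"fingers":-1},{"linear":[0.04,-0.16,0.05],"twist":[2.4,0,0],"fingers":-1},{"linear":[0.05,-0.19,0.06],"twist":[2.4,0,0],"fingers":-1},{"linear":[0.07,-0.203,0.062],"twist":[2.4,0,0],"fingers":-1},{"linear":[0.072,-0.203,0.062],"twist":[2.4,0,0],"fingers":-1},{"linear":[0.072,-0.203,0.062],"twist":[2.4,0,0],"fingers":-1}]'
python3 - <<'E'
from h import *
c=lambda d:(np.cos(np.radians(d)),np.sin(np.radians(d)),0)
to((.404,-.285,.072),(0,0,-1),c(-35))
im,d,P=cloud("wrist"); cv2.imwrite("pics/w1.png",im[:,:,::-1])
for l in ("reader_grip","reader_window"):print(nets.place_of("wrist",l))
m=(np.linalg.norm(P[...,:2]-[.404,-.285],axis=-1)<.05)&(P[...,2]>.09)&(P[...,2]<.105);q=P[m]; print(len(q),q.mean(0),q.min(0),q.max(0))
E
```

```text
time: 3.43
position: [0.4052, -0.2819, 0.1907]
tool_rot: [0.475, 1.52, -0.475]
ft_force: [0.1, 1.4, -0.1]
grip_width: 0.999
t 3.43 lin [ 0.1267 -0.0032  0.0011] twist [ 0.3 -0.1  0. ] q [-0.36 -0.01  0.92  1.91  0.01  1.24 -0.05] F [ 0.1  1.4 -0.1] w 0.999
[{'centre': [0.404, -0.2862, 0.0583], 'conf': 0.89}]
[]
1250 [ 0.40535665 -0.28399979  0.09644   ] [ 0.38911416 -0.30055501  0.09000061] [ 0.42021402 -0.26949027  0.10049887]
```

View pics/w1.png

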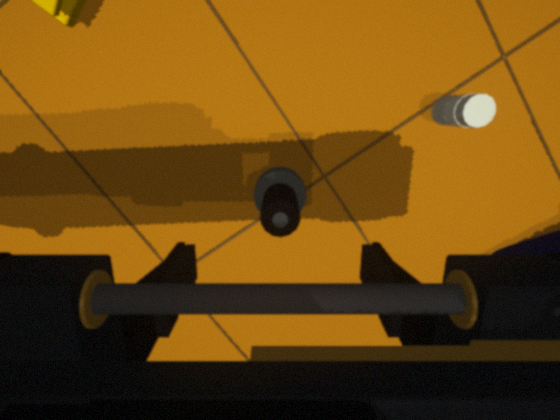

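The wrist view shows the reader (280,205) centred between the open jaws. The vial at (465,110) is well clear, so I descend and grip.

```bash
python3 -m creep '[{"linear":[0.02,-0.003,0.001],"twist":[0,0,0],"fingers":-1},{"linear":[0.05,-0.003,0.001],"twist":[0,0,0],"fingers":-1},{"linear":[0.08,-0.003,0.001],"twist":[0,0,0],"fingers":-1},{"linear":[0.105,-0.003,0.001],"twist":[0,0,0],"fingers":-1},{"linear":[0.12,-0.003,0.001],"twist":[0,0,0],"fingers":-1},{"linear":[0.126,-0.003,0.001],"twist":[0,0,0],"fingers":-1},{"linear":[0.126,-0.003,0.001],"twist":[0,0,0],"fingers":-1},{"linear":[0.126,-0.003,0.001],"twist":[0,0,0],"fingers":-1}]'; python3 -m creep '[{"linear":[0,0,0],"twist":[0,0,0],"fingers":1},{"linear":[0,0,0],"twist":[0,0,0],"fingers":1},{"linear":[0,0,0],"twist":[0,0,0],"fingers":1},{"linear":[0,0,0],"twist":[0,0,0],"fingers":1},{"linear":[0,0,0],"twist":[0,0,0],"fingers":1},{"linear":[0,0,0],"twist":[0,0,0],"fingers":1},{"linear":[0,0,0],"twist":[0,0,0],"fingers":1},{"linear":[0,0,0],"twist":[0,0,0],"fingers":1}]' 30;  python3 -m creep '[{"linear":[0,0,0],"twist":[0,0,0],"fingers":1},{"linear":[0,0,0],"twist":[0,0,0],"fingers":1},{"linear":[0,0,0],"twist":[0,0,0],"fingers":1},{"linear":[0,0,0],"twist":[0,0,0],"fingers":1}]'
```

```text
time: 4.25
position: [0.4065, -0.2847, 0.0665]
tool_rot: [0.472, 1.517, -0.472]
ft_force: [-0.4, -0.9, 1.3]
grip_width: 0.998
time: 4.92
position: [0.4054, -0.2849, 0.0655]
tool_rot: [0.473, 1.519, -0.473]
ft_force: [-0.3, -0.4, -0.1]
grip_width: 0.48
time: 5.25
position: [0.4052, -0.2848, 0.0654]
tool_rot: [0.473, 1.519, -0.473]
ft_force: [0.5, 0.7, -1.0]
grip_width: 0.36
```

```bash
python3 -m creep '[{"linear":[-0.01,0,0],"twist":[0,0,0],"fingers":1},{"linear":[-0.03,0,0],"twist":[0,0,0],"fingers":1},{"linear":[-0.06,0,0],"twist":[0,0,0],"fingers":1},{"linear":[-0.09,0,0],"twist":[0,0,0],"fingers":1},{"linear":[-0.12,0,0],"twist":[0,0,0],"fingers":1},{"linear":[-0.15,0,0],"twist":[0,0,0],"fingers":1},{"linear":[-0.17,0,0],"twist":[0,0,0],"fingers":1},{"linear":[-0.18,0,0],"twist":[0,0,0],"fingers":1}]'
python3 - <<'E'
from h import *
c=lambda d:(np.cos(np.radians(d)),np.sin(np.radians(d)),0)
im,d,P=cloud("scene"); cv2.imwrite("pics/s2.png",im[:,:,::-1])
to((.49,0.0,.25),(0,0,-1),c(0))
to((.396,0.295,.25),(0,0,-1),c(20))
E
```

```text
time: 5.92
position: [0.4063, -0.2859, 0.2489]
tool_rot: [0.474, 1.513, -0.473]
ft_force: [0.4, -0.5, -2.3]
grip_width: 0.359
t 5.97 lin [ 0.0075  0.2826 -0.094 ] twist [-34.6   0.3  -0. ] q [-0.39 -0.07  0.92  1.83  0.06  1.35 -0.08] F [ 0.4 -0.2 -1.4] w 0.359
t 5.97 lin [ 0.0066  0.4719 -0.339 ] twist [-54.6   0.3   0. ] q [-0.39 -0.07  0.92  1.83  0.06  1.35 -0.08] F [ 0.4 -0.2 -1.4] w 0.359
```

View pics/s2.png

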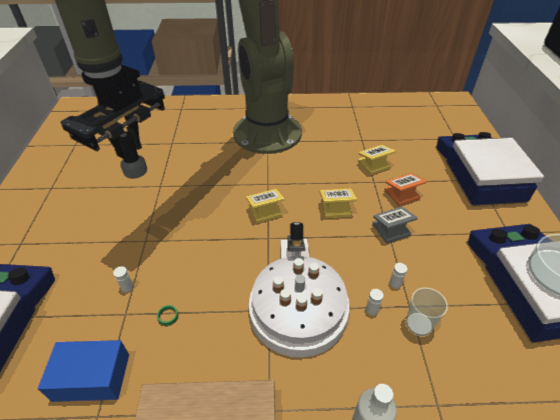

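The reader is in the jaws, upright and off the bench, with its head at (133,165). I carry it round to the label.

```bash
python3 -m creep '[{"linear":[0,0.03,-0.01],"twist":[-4,0,0],"fingers":1},{"linear":[0,0.065,-0.01],"twist":[-8,0,0],"fingers":1},{"linear":[0,0.1,-0.02],"twist":[-13,0,0],"fingers":1},{"linear":[0,0.135,-0.03],"twist":[-18,0,0],"fingers":1},{"linear":[0,0.17,-0.04],"twist":[-22,0,0],"fingers":1},{"linear":[0,0.205,-0.06],"twist":[-26,0,0],"fingers":1},{"linear":[0,0.24,-0.075],"twist":[-31,0,0],"fingers":1},{"linear":[0,0.275,-0.09],"twist":[-35,0,0],"fingers":1}]'
python3 - <<'E'
from h import *
c=lambda d:(np.cos(np.radians(d)),np.sin(np.radians(d)),0)
to((.396,0.295,.25),(0,0,-1),c(20))
E
```

```text
time: 6.63
position: [0.4865, -0.0057, 0.2441]
tool_rot: [-0.009, 1.573, 0.008]
ft_force: [0.3, 0.8, -1.7]
grip_width: 0.364
t 6.63 lin [ 0.0022  0.3017 -0.0872] twist [-19.4  -0.1  -0. ] q [-0.68 -0.06  0.62  1.85  0.04  1.35 -0.06] F [ 0.3  0.8 -1.7] w 0.364
```

```bash
python3 -m creep '[{"linear":[0,0.03,0],"twist":[-2,0,0],"fingers":1},{"linear":[0,0.07,0],"twist":[-5,0,0],"fingers":1},{"linear":[0,0.11,-0.01],"twist":[-8,0,0],"fingers":1},{"linear":[0,0.15,-0.02],"twist":[-11,0,0],"fingers":1},{"linear":[0,0.19,-0.035],"twist":[-14,0,0],"fingers":1},{"linear":[0,0.225,-0.05],"twist":[-17,0,0],"fingers":1},{"linear":[0,0.26,-0.07],"twist":[-19.4,0,0],"fingers":1},{"linear":[0,0.28,-0.08],"twist":[-19.4,0,0],"fingers":1}]'
python3 - <<'E'
from h import *
c=lambda d:(np.cos(np.radians(d)),np.sin(np.radians(d)),0)
L=np.array([.432,.308,.052]);n=np.array([-.290,-.106,.951])
to(L+.165*n,-n,c(20))
E
```

```text
time: 7.3
position: [0.4017, 0.2759, 0.2437]
tool_rot: [-0.277, 1.557, 0.277]
ft_force: [0.5, 0.9, -1.6]
grip_width: 0.358
t 7.3 lin [ 0.0424  0.0197 -0.0088] twist [  0.2 -18.2  -0. ] q [-0.97 -0.04  0.3   1.83  0.01  1.35 -0.31] F [ 0.5  0.9 -1.6] w 0.358
```

```bash
python3 -m creep '[{"linear":[0,0.01,0],"twist":[0,-4,0],"fingers":1},{"linear":[0.01,0.018,-0.003],"twist":[0,-9,0],"fingers":1},{"linear":[0.02,0.02,-0.006],"twist":[0,-14,0],"fingers":1},{"linear":[0.03,0.02,-0.009],"twist":[0,-18,0],"fingers":1},{"linear":[0.042,0.02,-0.009],"twist":[0,-18,0],"fingers":1},{"linear":[0.042,0.02,-0.009],"twist":[0,-18,0],"fingers":1},{"linear":[0.042,0.02,-0.009],"twist":[0,-18,0],"fingers":1}]'
python3 - <<'E'
from h import *
c=lambda d:(np.cos(np.radians(d)),np.sin(np.radians(d)),0)
L=np.array([.432,.308,.052]);n=np.array([-.290,-.106,.951])
to(L+.1234*n,-n,c(20))
im,d,P=cloud("scene"); cv2.imwrite("pics/s3.png",np.hstack([im[100:270,330:500,::-1]]).repeat(3,0).repeat(3,1))
im,d,P=cloud("wrist"); cv2.imwrite("pics/w3.png",im[:,:,::-1])
for n in ("scene","wrist"): print([nets.place_of(n,l)[:2] for l in("reader_window","label")])
E
```

```text
time: 7.88
position: [0.3897, 0.2868, 0.2021]
tool_rot: [-0.218, 1.246, 0.297]
ft_force: [0.5, 0.1, -1.1]
grip_width: 0.362
t 7.88 lin [ 0.0418  0.0055 -0.0015] twist [-0.2 -0.2  0.2] q [-1.   -0.25  0.18  2.13  0.22  0.98 -0.57] F [ 0.5  0.1 -1.1] w 0.362
[[{'centre': [0.4104, 0.2921, 0.144], 'conf': 0.76}], [{'centre': [0.3574, -0.0073, 0.0511], 'conf': 0.93}, {'centre': [0.4303, 0.306, 0.0487], 'conf': 0.82}]]
[[], [{'centre': [0.4309, 0.3108, 0.0545], 'conf': 0.73}, {'centre': [0.3065, 0.3683, 0.0539], 'conf': 0.6}]]
```

View pics/s3.png

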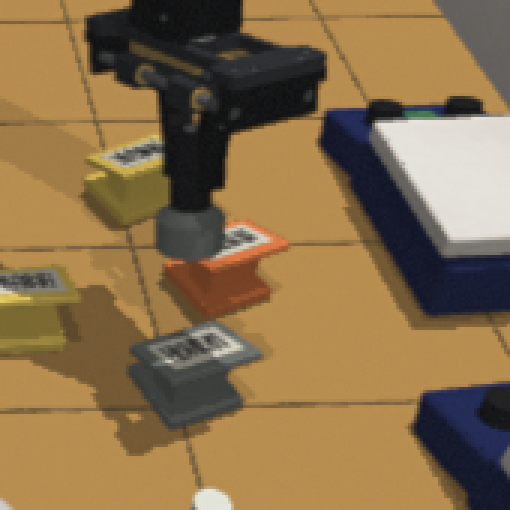

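View pics/w3.png

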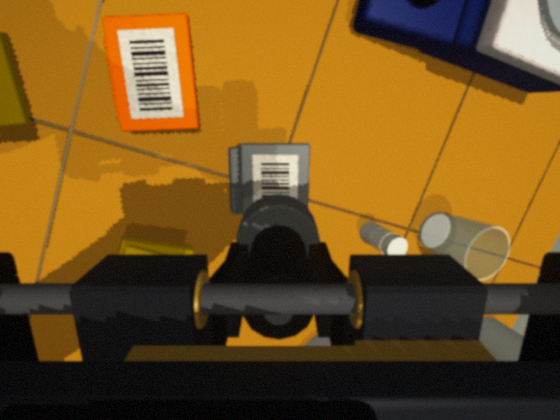

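```bash
python3 -m creep '[{"linear":[0.008,0.003,-0.001],"twist":[0,0,0],"fingers":1},{"linear":[0.016,0.006,-0.001],"twist":[0,0,0],"fingers":1},{"linear":[0.02,0.006,-0.001],"twist":[0,0,0],"fingers":1}]'
python3 - <<'E'
from h import *
c=lambda d:(np.cos(np.radians(d)),np.sin(np.radians(d)),0)
L=np.array([.432,.308,.052]);n=np.array([-.290,-.106,.951])
to(L+.1234*n,-n,c(20))
E
```

```text
time: 8.43
position: [0.3927, 0.2955, 0.1827]
tool_rot: [-0.218, 1.245, 0.299]
ft_force: [-0.0, -0.2, -1.8]
grip_width: 0.361
t 8.43 lin [ 0.0216 -0.0017 -0.0012] twist [-0.1 -0.1  0.1] q [-1.   -0.21  0.18  2.14  0.22  0.94 -0.58] F [-0.  -0.2 -1.8] w 0.361
```

q2 is easing away from its limit. I finish the approach and hold.

```bash
python3 -m creep '[{"linear":[0.008,-0.001,-0.001],"twist":[0,0,0],"fingers":1},{"linear":[0.016,-0.001,-0.001],"twist":[0,0,0],"fingers":1},{"linear":[0.021,-0.001,-0.001],"twist":[0,0,0],"fingers":1},{"linear":[0.021,-0.001,-0.001],"twist":[0,0,0],"fingers":1},{"linear":[0.021,-0.001,-0.001],"twist":[0,0,0],"fingers":1},{"linear":[0.021,-0.001,-0.001],"twist":[0,0,0],"fingers":1}]'
python3 - <<'E'
from h import *
c=lambda d:(np.cos(np.radians(d)),np.sin(np.radians(d)),0)
L=np.array([.432,.308,.052]);n=np.array([-.290,-.106,.951])
to(L+.1234*n,-n,c(20))
im,d,P=cloud("scene"); cv2.imwrite("pics/s4.png",np.hstack([im[100:270,330:500,::-1]]).repeat(3,0).repeat(3,1))
im,d,P=cloud("top"); cv2.imwrite("pics/t4.png",np.hstack([im[130:300,100:270,::-1]]).repeat(3,0).repeat(3,1))
print([nets.place_of("scene",l)[:2] for l in("reader_window","reader_grip")])
E
```

```text
time: 8.93
position: [0.399, 0.2962, 0.1642]
tool_rot: [-0.217, 1.243, 0.299]
ft_force: [0.3, -1.2, -1.7]
grip_width: 0.358
t 8.93 lin [ 0.0022 -0.0003 -0.0013] twist [-0.2  0.   0.1] q [-0.99 -0.18  0.19  2.16  0.22  0.89 -0.58] F [ 0.3 -1.2 -1.7] w 0.358
[[], [{'centre': [0.3978, 0.2938, 0.1575], 'conf': 0.88}]]
```

View pics/s4.png

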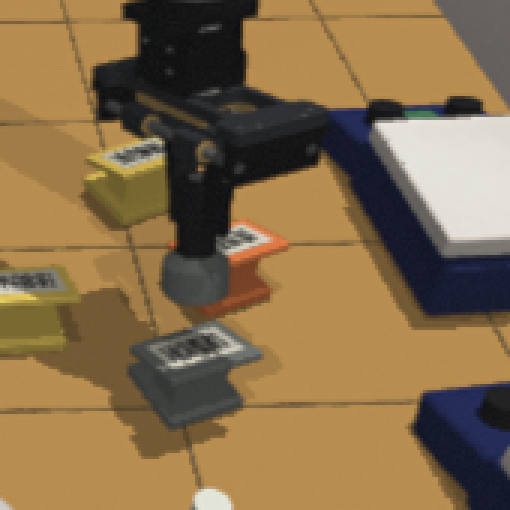

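```bash
for i in 1 2 3; do python3 -m creep '[{"linear":[0,0,0],"twist":[0,0,0],"fingers":1},{"linear":[0,0,0],"twist":[0,0,0],"fingers":1},{"linear":[0,0,0],"twist":[0,0,0],"fingers":1},{"linear":[0,0,0],"twist":[0,0,0],"fingers":1},{"linear":[0,0,0],"twist":[0,0,0],"fingers":1},{"linear":[0,0,0],"twist":[0,0,0],"fingers":1},{"linear":[0,0,0],"twist":[0,0,0],"fingers":1},{"linear":[0,0,0],"twist":[0,0,0],"fingers":1}]'|head -2; done
```

```text
time: 9.8
position: [0.3988, 0.2961, 0.1639]
time: 10.47
position: [0.3988, 0.2961, 0.164]
time: 11.13
position: [0.3988, 0.2961, 0.164]
```

Run:
```python
from h import *
s,p,r=pose(); ax=r.as_matrix()[:,0]
for n in("scene","top"):
  im,d,P=cloud(n)
  Q=(P-p)@r.as_matrix()  # tool frame
  # reader head: x (along tool) from .065-.028 to .065
  m=(Q[...,0]>.035)&(Q[...,0]<.08)&(np.hypot(Q[...,1],Q[...,2])<.04)
  q=Q[m]; h=q[(q[:,0]<.064)]
  print(n,len(q),q.max(0).round(4),q.min(0).round(4))
  if len(h)>20:
    from scipy.optimize import least_squares
    f=lambda v:np.hypot(h[:,1]-v[0]-v[2]*(h[:,0]-.05),h[:,2]-v[1]-v[3]*(h[:,0]-.05))-.026
    h=h[h[:,0]>.038]; print(least_squares(f,[0,0,0,0],loss="soft_l1",f_scale=.002).x.round(4),len(h))
for l in("reader_window","reader_grip","label"):print(l,nets.place_of("top",l)[:3])
print(viewer.get_image("wrist")[0].shape,[nets.place_of("wrist",l)[:2] for l in("reader_window","reader_grip","label")])
```

```text
scene 288 [0.066  0.0163 0.0267] [ 0.0351 -0.0295 -0.0141]
[-0.0019 -0.0017 -0.0302  0.0324] 232
top 80 [ 0.0641 -0.0094  0.0224] [ 0.035  -0.0266 -0.0243]
[-0.0003 -0.0022 -0.0425 -0.0302] 48
reader_window [{'centre': [0.416, 0.3027, 0.0988], 'conf': 0.61}]
reader_grip [{'centre': [0.4, 0.2919, 0.1583], 'conf': 0.43}]
label [{'centre': [0.3558, -0.0073, 0.052], 'conf': 0.81}, {'centre': [0.3552, 0.1789, 0.0512], 'conf': 0.74}, {'centre': [0.4298, 0.3098, 0.0506], 'conf': 0.64}]
(420, 560, 3) [[], [{'centre': [0.3995, 0.2969, 0.1571], 'conf': 0.63}, {'centre': [0.591, 0.2834, 0.0304], 'conf': 0.22}], [{'centre': [0.4308, 0.3101, 0.056], 'conf': 0.86}, {'centre': [0.308, 0.367, 0.0559], 'conf': 0.6}]]
```

The hold lasted over 2 s. The reader was square to within about 2°, centred to 2 mm and about 5 cm off the label. I take it back to its original place.

```bash
python3 -m creep '[{"linear":[-0.01,0,0],"twist":[0,0,0],"fingers":1},{"linear":[-0.03,0,0],"twist":[0,0,0],"fingers":1},{"linear":[-0.05,0,0],"twist":[0,3,0],"fingers":1},{"linear":[-0.07,-0.01,0],"twist":[0,8,0],"fingers":1},{"linear":[-0.08,-0.02,0.01],"twist":[0,13,0],"fingers":1},{"linear":[-0.085,-0.03,0.01],"twist":[0,18,0],"fingers":1},{"linear":[-0.085,-0.03,0.01],"twist":[0,18,0],"fingers":1}]'
python3 - <<'E'
from h import *
c=lambda d:(np.cos(np.radians(d)),np.sin(np.radians(d)),0)
to((.49,0.0,.25),(0,0,-1),c(0))
E
```

```text
time: 12.17
position: [0.3971, 0.2612, 0.2503]
tool_rot: [-0.267, 1.552, 0.267]
ft_force: [1.6, 0.1, -1.2]
grip_width: 0.362
t 12.17 lin [ 8.400e-03 -2.772e-01  2.000e-04] twist [19.5  0.1  0. ] q [-0.97 -0.07  0.32  1.85  0.02  1.36 -0.32] F [ 1.6  0.1 -1.2] w 0.362
```

```bash
python3 -m creep '[{"linear":[0,-0.03,0.01],"twist":[2,0,0],"fingers":1},{"linear":[0,-0.07,0.02],"twist":[5,0,0],"fingers":1},{"linear":[0,-0.11,0.02],"twist":[8,0,0],"fingers":1},{"linear":[0,-0.15,0.02],"twist":[11,0,0],"fingers":1},{"linear":[0,-0.19,0.02],"twist":[14,0,0],"fingers":1},{"linear":[0,-0.22,0.01],"twist":[17,0,0],"fingers":1},{"linear":[0,-0.25,0.0],"twist":[19.5,0,0],"fingers":1},{"linear":[0,-0.277,0],"twist":[19.5,0,0],"fingers":1}]'
python3 - <<'E'
from h import *
c=lambda d:(np.cos(np.radians(d)),np.sin(np.radians(d)),0)
to((.405,-.285,.22),(0,0,-1),c(-35))
E
```

```text
time: 12.83
position: [0.4855, -0.0006, 0.2478]
tool_rot: [-0.001, 1.571, 0.002]
ft_force: [0.7, -0.9, -1.8]
grip_width: 0.36
t 12.83 lin [ 0.0355 -0.2843 -0.0811] twist [35.1 -0.  -0.1] q [-0.7  -0.07  0.63  1.84  0.04  1.35 -0.08] F [ 0.7 -0.9 -1.8] w 0.36
```

```bash
python3 -m creep '[{"linear":[0,-0.03,0],"twist":[4,0,0],"fingers":1},{"linear":[0.005,-0.07,0],"twist":[9,0,0],"fingers":1},{"linear":[0.01,-0.11,-0.01],"twist":[14,0,0],"fingers":1},{"linear":[0.015,-0.15,-0.03],"twist":[20,0,0],"fingers":1},{"linear":[0.02,-0.19,-0.05],"twist":[26,0,0],"fingers":1},{"linear":[0.025,-0.23,-0.06],"twist":[31,0,0],"fingers":1},{"linear":[0.03,-0.265,-0.075],"twist":[35,0,0],"fingers":1},{"linear":[0.035,-0.284,-0.081],"twist":[35,0,0],"fingers":1}]';python3 -m creep '[{"linear":[0,0,0],"twist":[0,0,0],"fingers":1},{"linear":[0,0,0],"twist":[0,0,0],"fingers":1}]'
python3 - <<'E'
from h import *
c=lambda d:(np.cos(np.radians(d)),np.sin(np.radians(d)),0)
to((.405,-.285,.0734),(0,0,-1),c(-35))
E
```

```text
time: 13.5
position: [0.4046, -0.2868, 0.2128]
tool_rot: [0.48, 1.515, -0.48]
ft_force: [0.7, 0.2, -1.6]
grip_width: 0.361
time: 13.67
position: [0.4065, -0.2832, 0.2124]
tool_rot: [0.478, 1.517, -0.476]
ft_force: [1.4, 1.1, -2.0]
grip_width: 0.361
t 13.67 lin [ 0.147  -0.0025 -0.0002] twist [ 0.1 -0.  -0.1] q [-0.4  -0.04  0.95  1.88  0.03  1.28 -0.07] F [ 1.4  1.1 -2. ] w 0.361
```

```bash
python3 -m creep '[{"linear":[0.02,-0.002,0],"twist":[0,0,0],"fingers":1},{"linear":[0.055,-0.002,0],"twist":[0,0,0],"fingers":1},{"linear":[0.085,-0.002,0],"twist":[0,0,0],"fingers":1},{"linear":[0.11,-0.002,0],"twist":[0,0,0],"fingers":1},{"linear":[0.125,-0.002,0],"twist":[0,0,0],"fingers":1},{"linear":[0.135,-0.002,0],"twist":[0,0,0],"fingers":1},{"linear":[0.14,-0.002,0],"twist":[0,0,0],"fingers":1},{"linear":[0.14,-0.002,0],"twist":[0,0,0],"fingers":1}]'
python3 - <<'E'
from h import *
c=lambda d:(np.cos(np.radians(d)),np.sin(np.radians(d)),0)
to((.405,-.285,.0734),(0,0,-1),c(-35))
im,d,P=cloud("scene")
m=(np.linalg.norm(P[...,:2]-[.405,-.285],axis=-1)<.035)&(P[...,2]>-.005)
cv2.imwrite("pics/s5.png",im[140:260,80:240,::-1].repeat(4,0).repeat(4,1))
E
```

```text
time: 14.33
position: [0.4066, -0.2831, 0.0722]
tool_rot: [0.473, 1.52, -0.473]
ft_force: [-0.2, 0.5, -1.2]
grip_width: 0.363
t 14.33 lin [ 0.0068 -0.0024 -0.0002] twist [ 0.4 -0.1 -0. ] q [-0.32  0.21  0.96  2.04 -0.2   1.    0.14] F [-0.2  0.5 -1.2] w 0.363
```

View pics/s5.png

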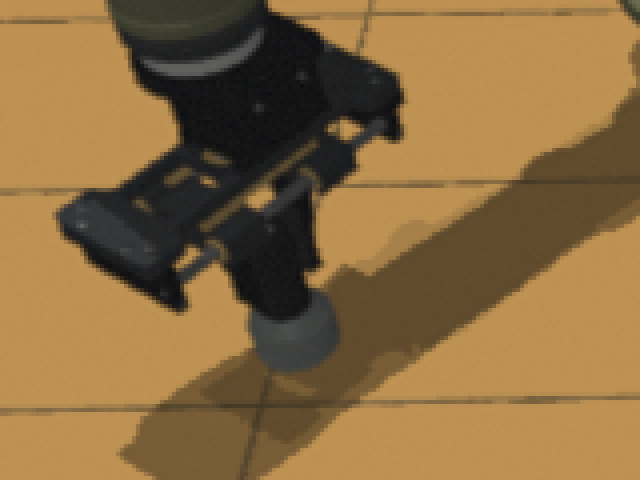

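The reader is upright about 7 mm above the bench, head at crop (293,330). I lower it in small steps and watch the force.

```bash
python3 -m creep '[{"linear":[0.002,0,0],"twist":[0,0,0],"fingers":1},{"linear":[0.004,0,0],"twist":[0,0,0],"fingers":1},{"linear":[0.006,0,0],"twist":[0,0,0],"fingers":1},{"linear":[0.006,0,0],"twist":[0,0,0],"fingers":1},{"linear":[0.006,0,0],"twist":[0,0,0],"fingers":1}]';python3 -m creep '[{"linear":[0.001,0,0],"twist":[0,0,0],"fingers":1},{"linear":[0.001,0,0],"twist":[0,0,0],"fingers":1},{"linear":[0.001,0,0],"twist":[0,0,0],"fingers":1},{"linear":[0.001,0,0],"twist":[0,0,0],"fingers":1}]'
```

```text
time: 14.8
position: [0.4064, -0.2845, 0.067]
tool_rot: [0.475, 1.518, -0.474]
ft_force: [-0.4, -0.8, -1.5]
grip_width: 0.364
time: 15.13
position: [0.4063, -0.2845, 0.0659]
tool_rot: [0.475, 1.518, -0.474]
ft_force: [0.4, 0.7, -1.4]
grip_width: 0.361
```

```bash
python3 -m creep '[{"linear":[0.001,0,0],"twist":[0,0,0],"fingers":1},{"linear":[0.001,0,0],"twist":[0,0,0],"fingers":1},{"linear":[0.001,0,0],"twist":[0,0,0],"fingers":1},{"linear":[0.001,0,0],"twist":[0,0,0],"fingers":1}]'
```

```text
time: 15.47
position: [0.4064, -0.2846, 0.0654]
tool_rot: [0.475, 1.518, -0.474]
ft_force: [-1.7, 1.9, 5.3]
grip_width: 0.36
```

It is on the bench (force rose by about 7 N). I release it.

```bash
python3 -m creep '[{"linear":[0,0,0],"twist":[0,0,0],"fingers":0.1},{"linear":[0,0,0],"twist":[0,0,0],"fingers":0},{"linear":[0,0,0],"twist":[0,0,0],"fingers":-1},{"linear":[0,0,0],"twist":[0,0,0],"fingers":-1},{"linear":[0,0,0],"twist":[0,0,0],"fingers":-1},{"linear":[0,0,0],"twist":[0,0,0],"fingers":-1},{"linear":[0,0,0],"twist":[0,0,0],"fingers":-1},{"linear":[0,0,0],"twist":[0,0,0],"fingers":-1}]';python3 -m creep '[{"linear":[0,0,0],"twist":[0,0,0],"fingers":-1},{"linear":[0,0,0],"twist":[0,0,0],"fingers":-1},{"linear":[0,0,0],"twist":[0,0,0],"fingers":-1},{"linear":[0,0,0],"twist":[0,0,0],"fingers":-1},{"linear":[0,0,0],"twist":[0,0,0],"fingers":-1}]';  python3 - <<'E'
from h import *
im,d,P=cloud("scene")
cv2.imwrite("pics/s6.png",im[140:260,80:240,::-1].repeat(4,0).repeat(4,1))
print(nets.place_of("scene","reader_window"),nets.place_of("scene","reader_grip")[:1])
E
```

```text
time: 16.13
position: [0.4063, -0.2845, 0.0648]
tool_rot: [0.475, 1.518, -0.474]
ft_force: [0.7, 0.4, 1.0]
grip_width: 0.87
time: 16.55
position: [0.4063, -0.2845, 0.0649]
tool_rot: [0.474, 1.518, -0.474]
ft_force: [-0.1, -0.0, -0.3]
grip_width: 0.997
[{'centre': [0.4101, -0.2887, 0.001], 'conf': 0.72}] [{'centre': [0.4066, -0.2846, 0.0591], 'conf': 0.85}]
```

View pics/s6.png

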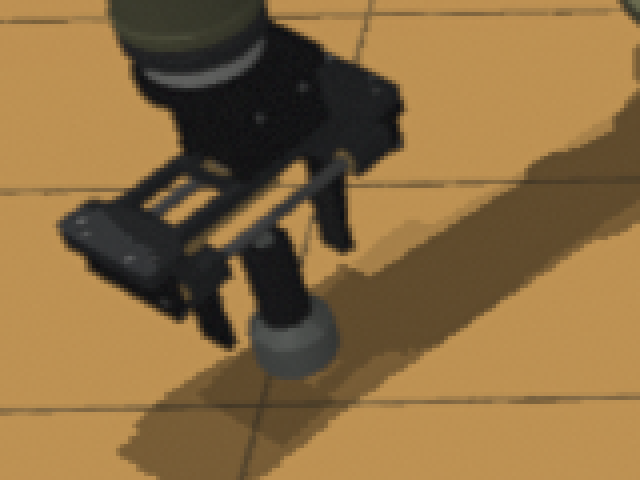

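The reader stands upright and the open fingers are clear of it. I go straight up, then over to the knob.

```bash
python3 -m creep '[{"linear":[-0.01,0,0],"twist":[0,0,0],"fingers":-1},{"linear":[-0.03,0,0],"twist":[0,0,0],"fingers":-1},{"linear":[-0.06,0,0],"twist":[0,0,0],"fingers":-1},{"linear":[-0.09,0,0],"twist":[0,0,0],"fingers":-1},{"linear":[-0.12,0,0],"twist":[0,0,0],"fingers":-1},{"linear":[-0.15,0,0],"twist":[0,0,0],"fingers":-1},{"linear":[-0.18,0,0],"twist":[0,0,0],"fingers":-1},{"linear":[-0.2,0,0],"twist":[0,0,0],"fingers":-1}]'
python3 - <<'E'
from h import *
for n in("scene","top"):
    im,d,P=cloud(n); cv2.imwrite(f"pics/{n}7.png",im[:,:,::-1])
    for l in ("knob","carousel","reader_grip","reader_window"): print(n,l,[(np.round(r["centre"],4),round(r["conf"],2)) for r in nets.place_of(n,l)])
    # knob: black points
    m=(np.linalg.norm(P[...,:2]-[.543,.063],axis=-1)<.045)&(P[...,2]>.108)&(P[...,2]<.17)&(im.max(-1)<80)
    q=P[m]; print(len(q),q.mean(0).round(4),q.min(0).round(4),q.max(0).round(4))
    t=(P[...,2]>-.01)&(P[...,2]<.09)&(im.min(-1)>150)&(np.linalg.norm(P[...,:2]-[.652,.063],axis=-1)>.13)&(np.linalg.norm(P[...,:2]-[.652,.063],axis=-1)<.18)&(abs(P[...,1]-.063)<.06)
    q=P[t]; print("tongue",len(q),q.mean(0).round(4),q.min(0).round(4),q.max(0).round(4))
for a in (0,):
  x=(.5,0,-.866); to((.543-.05,.063,.131+.0866),x,(0,1,0))
E
```

```text
time: 17.37
position: [0.4067, -0.2855, 0.2685]
tool_rot: [0.476, 1.514, -0.474]
ft_force: [0.2, 0.2, -0.3]
grip_width: 1.001
scene knob [(array([0.5414, 0.0628, 0.1298]), 0.53)]
scene carousel [(array([ 0.6512,  0.0634, -0.0011]), 0.65)]
scene reader_grip [(array([ 0.4042, -0.2838,  0.0596]), 0.77), (array([ 0.6506,  0.0624, -0.0027]), 0.4)]
scene reader_window [(array([ 0.4069, -0.2835,  0.0017]), 0.6), (array([0.6547, 0.2145, 0.0339]), 0.41)]
212 [0.5518 0.0608 0.1333] [0.5307 0.0456 0.108 ] [0.573  0.0734 0.1489]
tongue 133 [0.5047 0.057  0.0322] [ 0.4835  0.0304 -0.0012] [0.5252 0.1195 0.0351]
top knob [(array([0.5429, 0.0628, 0.1357]), 0.58)]
top carousel [(array([0.6511, 0.0633, 0.0019]), 0.61)]
top reader_grip [(array([ 0.4053, -0.2887,  0.0595]), 0.79), (array([ 0.5798, -0.3106,  0.0289]), 0.4)]
top reader_window [(array([ 0.4033, -0.2829, -0.0046]), 0.56), (array([0.5878, 0.2827, 0.0333]), 0.41)]
127 [0.5413 0.0609 0.1371] [0.5217 0.0474 0.1081] [0.5667 0.0753 0.1502]
tongue 239 [0.4975 0.0604 0.0328] [0.4809 0.0325 0.026 ] [0.5248 0.0931 0.038 ]
t 17.87 lin [ 0.0533  0.3375 -0.1227] twist [ 54.  -14.5  27.7] q [-0.44 -0.09  0.96  1.8   0.07  1.39 -0.1 ] F [-0.4 -0.5 -1. ] w 0.998
```

View pics/scene7.png

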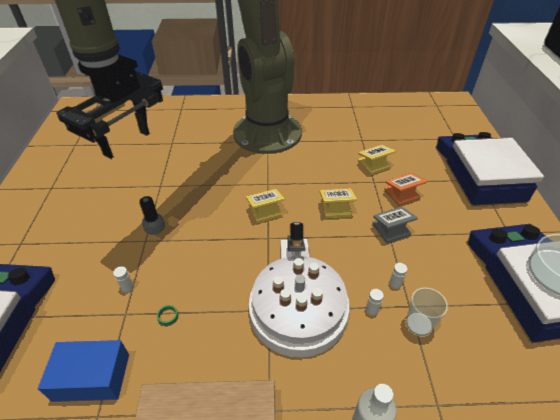

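```bash
python3 -m creep '[{"linear":[0,0.03,-0.01],"twist":[5,-1,3],"fingers":-1},{"linear":[0,0.06,-0.02],"twist":[10,-3,5],"fingers":-1},{"linear":[0,0.1,-0.035],"twist":[16,-4,8],"fingers":-1},{"linear":[0,0.14,-0.05],"twist":[22,-6,11],"fingers":-1},{"linear":[0,0.18,-0.065],"twist":[28,-8,14],"fingers":-1},{"linear":[0,0.22,-0.08],"twist":[34,-9,17],"fingers":-1},{"linear":[0,0.25,-0.09],"twist":[39,-10,20],"fingers":-1},{"linear":[0,0.28,-0.1],"twist":[44,-12,22],"fingers":-1}]';  python3 - <<'E'
from h import *
x=(.5,0,-.866); to((.5425-.06,.0625,.132+.1039),x,(0,1,0))
E
```

```text
time: 18.53
position: [0.4757, -0.0617, 0.268]
tool_rot: [1.098, 1.095, -0.717]
ft_force: [-0.1, -0.5, 1.2]
grip_width: 0.999
t 18.53 lin [ 0.0469  0.0376 -0.1159] twist [18.9 -4.8  9.9] q [ 0.27 -0.3  -0.1   2.05 -0.16  1.07 -1.  ] F [-0.1 -0.5  1.2] w 0.999
```

q2 is at its lower limit, so I close in lower and further out, which eases it.

```bash
python3 -m creep '[{"linear":[0.015,0.01,-0.03],"twist":[3,0,0],"fingers":-1},{"linear":[0.03,0.02,-0.06],"twist":[6,-1,1],"fingers":-1},{"linear":[0.045,0.03,-0.09],"twist":[10,-2,4],"fingers":-1},{"linear":[0.047,0.038,-0.116],"twist":[14,-3,7],"fingers":-1},{"linear":[0.047,0.038,-0.116],"twist":[19,-5,10],"fingers":-1},{"linear":[0.047,0.038,-0.116],"twist":[19,-5,10],"fingers":-1}]';  python3 - <<'E'
from h import *
x=(.5,0,-.866); to((.5425-.03,.0625,.132+.052),x,(0,1,0));to((.5425,.0625,.132),x,(0,1,0))
im,d,P=cloud("wrist"); cv2.imwrite("pics/w8.png",im[:,:,::-1])
print(nets.place_of("wrist","knob"))
s,p,r=pose(); Q=(P-p)@r.as_matrix()
m=(np.hypot(Q[...,1],Q[...,2])<.03)&(Q[...,0]>.03)&(P[...,2]>.108)&(im.max(-1)<90); q=Q[m]; print(len(q),q.mean(0),q.min(0),q.max(0))
t=q[q[:,0]<np.percentile(q[:,0],20)+.004]; print(t.mean(0))
E
```

```text
time: 19.03
position: [0.5057, 0.0689, 0.2011]
tool_rot: [1.394, 0.846, -0.846]
ft_force: [-0.2, -0.9, 0.3]
grip_width: 1.001
t 19.03 lin [ 0.0263 -0.0016  0.0063] twist [0.3 0.1 2.3] q [-0.4  -0.3   0.11  2.22  0.25  0.77 -2.  ] F [-0.2 -0.9  0.3] w 1.001
t 19.03 lin [0.0863 0.0009 0.0062] twist [0.3 0.1 2.3] q [-0.4  -0.3   0.11  2.22  0.25  0.77 -2.  ] F [-0.2 -0.9  0.3] w 1.001
[{'centre': [0.5432, 0.0615, 0.1345], 'conf': 0.8}]
1385 [0.0696777  0.00206595 0.00576985] [ 0.06325937 -0.01531398 -0.00754201] [0.0954541  0.01280541 0.01972024]
[ 0.06534095 -0.00081142  0.00607209]
```

View pics/w8.png

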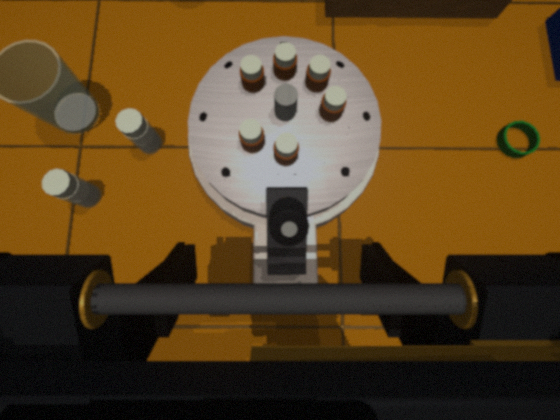

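The knob (288,225) lies between the open jaws, offset about 6 mm along the jaw axis, with bracket and vials clear. I advance.

```bash
python3 -m creep '[{"linear":[0.01,0,0.006],"twist":[0,0,1],"fingers":-1},{"linear":[0.025,0,0.006],"twist":[0.3,0,2],"fingers":-1},{"linear":[0.04,0,0.006],"twist":[0.3,0,2.3],"fingers":-1},{"linear":[0.05,0,0.006],"twist":[0.3,0,2.3],"fingers":-1},{"linear":[0.06,0,0.006],"twist":[0.3,0,2.3],"fingers":-1},{"linear":[0.06,0,0.006],"twist":[0.3,0,2.3],"fingers":-1},{"linear":[0.06,0,0.006],"twist":[0.3,0,2.3],"fingers":-1}]';  python3 - <<'E'
from h import *
x=(.5,0,-.866); to((.5425,.0625,.132),x,(0,1,0))
E
```

```text
time: 19.72
position: [0.5333, 0.0599, 0.1481]
tool_rot: [1.408, 0.816, -0.821]
ft_force: [0.0, 0.4, 0.5]
grip_width: 1.002
t 19.72 lin [ 0.0266  0.     -0.0027] twist [0.1 0.2 0.2] q [-0.37 -0.2   0.12  2.27  0.28  0.57 -2.02] F [0.  0.4 0.5] w 1.002
```

```bash
python3 -m creep '[{"linear":[0.008,0,-0.002],"twist":[0,0,0],"fingers":-1},{"linear":[0.016,0,-0.0025],"twist":[0,0,0],"fingers":-1},{"linear":[0.024,0,-0.0025],"twist":[0,0,0],"fingers":-1},{"linear":[0.025,0,-0.0025],"twist":[0,0,0],"fingers":-1},{"linear":[0.025,0,-0.0025],"twist":[0,0,0],"fingers":-1},{"linear":[0.025,0,-0.0025],"twist":[0,0,0],"fingers":-1}]';  python3 - <<'E'
from h import *
x=(.5,0,-.866); to((.5425,.0625,.132),x,(0,1,0))
im,d,P=cloud("wrist"); cv2.imwrite("pics/w9.png",im[:,:,::-1])
im,d,P=cloud("scene"); cv2.imwrite("pics/s9.png",im[160:300,210:390,::-1].repeat(4,0).repeat(4,1))
E
```

```text
time: 20.22
position: [0.5455, 0.0646, 0.1263]
tool_rot: [1.408, 0.817, -0.818]
ft_force: [1.3, 0.7, 0.1]
grip_width: 0.997
t 20.22 lin [0.0016 0.0002 0.0021] twist [0.2 0.1 0.2] q [-0.38 -0.13  0.12  2.27  0.29  0.51 -2.04] F [1.3 0.7 0.1] w 0.997
```

View pics/s9.png

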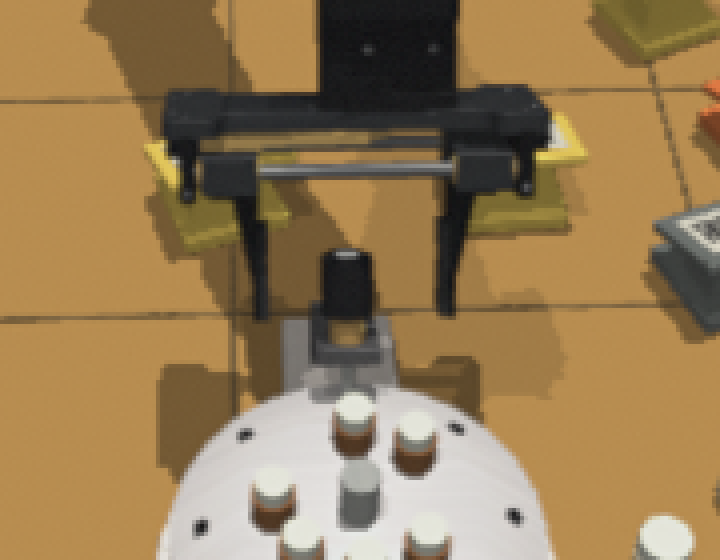

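View pics/w9.png

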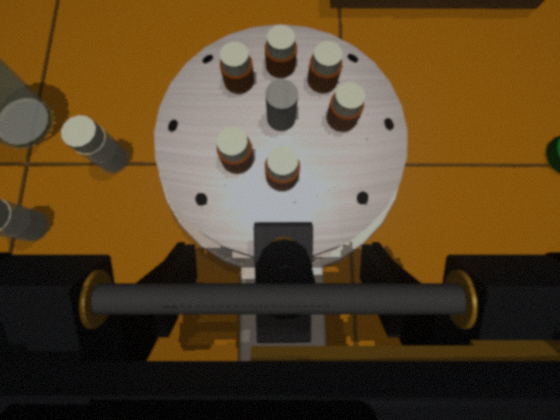

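Both views show the knob between the fingers, tips at its lower edge and clear of the bracket. I close on it.

```bash
python3 -m creep '[{"linear":[0,0,0.0015],"twist":[0,0,0],"fingers":0},{"linear":[0,0,0.0015],"twist":[0,0,0],"fingers":0.2},{"linear":[0,0,0.0015],"twist":[0,0,0],"fingers":1},{"linear":[0,0,0.0015],"twist":[0,0,0],"fingers":1},{"linear":[0,0,0.0015],"twist":[0,0,0],"fingers":1},{"linear":[0,0,0.0015],"twist":[0,0,0],"fingers":1},{"linear":[0,0,0.0015],"twist":[0,0,0],"fingers":1},{"linear":[0,0,0.0015],"twist":[0,0,0],"fingers":1}]' 50; python3 -m creep '[{"linear":[0,0,0],"twist":[0,0,0],"fingers":1},{"linear":[0,0,0],"twist":[0,0,0],"fingers":1},{"linear":[0,0,0],"twist":[0,0,0],"fingers":1},{"linear":[0,0,0],"twist":[0,0,0],"fingers":1},{"linear":[0,0,0],"twist":[0,0,0],"fingers":1},{"linear":[0,0,0],"twist":[0,0,0],"fingers":1},{"linear":[0,0,0],"twist":[0,0,0],"fingers":1}]'
```

```text
time: 20.98
position: [0.5456, 0.063, 0.1266]
tool_rot: [1.409, 0.817, -0.817]
ft_force: [0.2, -0.1, -0.4]
grip_width: 0.476
time: 21.57
position: [0.5456, 0.0616, 0.1265]
tool_rot: [1.408, 0.816, -0.819]
ft_force: [0.0, -5.5, 1.5]
grip_width: 0.309
```

Gripped (27 mm). There is a small side load, so I ease it while pulling.

```bash
python3 -m creep '[{"linear":[-0.002,0,0.001],"twist":[0,0,0],"fingers":1},{"linear":[-0.005,0,0.001],"twist":[0,0,0],"fingers":1},{"linear":[-0.008,0,0.001],"twist":[0,0,0],"fingers":1},{"linear":[-0.011,0,0.001],"twist":[0,0,0],"fingers":1},{"linear":[-0.014,0,0.001],"twist":[0,0,0],"fingers":1},{"linear":[-0.017,0,0.001],"twist":[0,0,0],"fingers":1},{"linear":[-0.02,0,0.001],"twist":[0,0,0],"fingers":1},{"linear":[-0.02,0,0.001],"twist":[0,0,0],"fingers":1}]'
python3 - <<'E'
from h import *
s,p,r=pose();print("pulled",(p-[.5456,.0616,.1265])@[-.5,0,.866],"axial F",s["ft_force"]@np.array([-.5,0,.866]),s["joint_positions"].round(2))
E
```

```text
time: 22.23
position: [0.5357, 0.0615, 0.1436]
tool_rot: [1.409, 0.816, -0.818]
ft_force: [8.1, -3.4, -8.1]
grip_width: 0.316
pulled 0.01971780605981043 axial F -11.048899195081384 [-0.38 -0.18  0.12  2.28  0.28  0.56 -2.02]
```

```bash
python3 -m creep '[{"linear":[-0.002,0,0],"twist":[0,0,0],"fingers":1},{"linear":[-0.004,0,0],"twist":[0,0,0],"fingers":1},{"linear":[-0.005,0,0],"twist":[0,0,0],"fingers":1},{"linear":[-0.005,0,0],"twist":[0,0,0],"fingers":1},{"linear":[-0.005,0,0],"twist":[0,0,0],"fingers":1}]'
python3 - <<'E'
from h import *
s,p,r=pose();print("pulled",(p-[.5456,.0616,.1265])@[-.5,0,.866],"axial F",s["ft_force"]@np.array([-.5,0,.866]),s["joint_positions"].round(2))
E
```

```text
time: 22.65
position: [0.5335, 0.0615, 0.1474]
tool_rot: [1.409, 0.816, -0.817]
ft_force: [10.1, -2.7, -10.3]
grip_width: 0.31
pulled 0.024148336532794457 axial F -14.010084447172165 [-0.38 -0.2   0.12  2.28  0.28  0.57 -2.02]
```

```bash
python3 -m creep '[{"linear":[0,0,0],"twist":[0,0,0],"fingers":1},{"linear":[0,0,0],"twist":[0,0,0],"fingers":1},{"linear":[0,0,0],"twist":[0,0,0],"fingers":1},{"linear":[0,0,0],"twist":[0,0,0],"fingers":1},{"linear":[0,0,0],"twist":[0,0,0],"fingers":1},{"linear":[0,0,0],"twist":[0,0,0],"fingers":1},{"linear":[0,0,0],"twist":[0,0,0],"fingers":1},{"linear":[0,0,0],"twist":[0,0,0],"fingers":1}]'
python3 - <<'E'
from h import *
s,p,r=pose();print("pulled",(p-[.5456,.0616,.1265])@[-.5,0,.866],"axial F",s["ft_force"]@np.array([-.5,0,.866]))
im,d,P=cloud("scene"); cv2.imwrite("pics/s10.png",im[:,:,::-1]); cv2.imwrite("pics/s10c.png",im[160:300,210:390,::-1].repeat(4,0).repeat(4,1))
for l in("knob","reader_grip","reader_window","vial0_mid","cap","beaker"):print(l,[(np.round(q["centre"],3),round(q["conf"],2)) for q in nets.place_of("scene",l)])
E
```

```text
time: 23.32
position: [0.5335, 0.0614, 0.1474]
tool_rot: [1.409, 0.816, -0.818]
ft_force: [10.9, -2.8, -10.4]
grip_width: 0.307
pulled 0.024137883448801148 axial F -14.485790441700328
knob [(array([0.533, 0.063, 0.15 ]), 0.49)]
reader_grip [(array([ 0.691,  0.31 , -0.001]), 0.32)]
reader_window [(array([ 0.406, -0.283, -0.   ]), 0.91)]
vial0_mid [(array([0.586, 0.281, 0.028]), 0.87)]
cap [(array([ 0.664, -0.209,  0.001]), 0.47)]
beaker [(array([0.691, 0.312, 0.   ]), 0.77), (array([ 0.406, -0.286,  0.062]), 0.44)]
```

View pics/s10c.png

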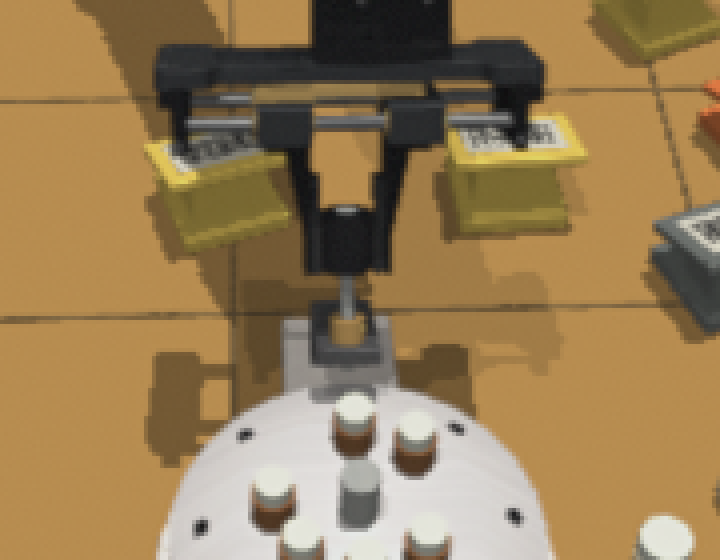

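View pics/s10.png

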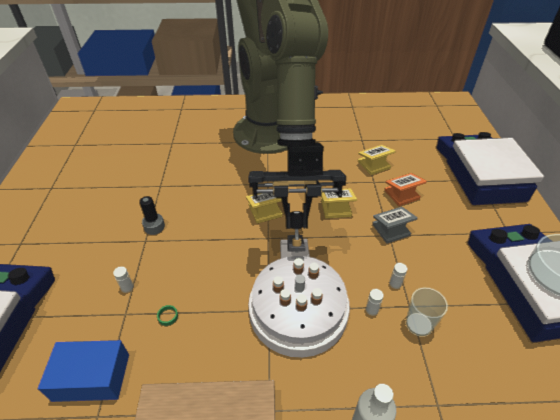

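The knob is drawn up between the fingers with the steel rod showing (crop (347,295)). It has moved about 24 mm and the axial force is 14.5 N, steady. The reader stands upright at (151,215), and the vials, cap and beaker are in place. I hand in.

```bash
python3 -c "
from bench import job
print(job.close_job())"
```

```text
the job is handed in; nothing more can be done
None
```

The job is done and handed in at about 23.5 s of the 59 s allowed; no verdict is reported.

- **Reading the label:** I held the reader at the grey stand's label for over 2 s, about 5 cm off. It was centred to about 2 mm. One camera fit put it about 2° from square and the other about 3°, but that second fit had few points.
- **Reader put back:** I stood it on the bench at its original place and let go. It was still upright in the last picture.
- **Plunger:** I pulled the knob 24.1 mm straight back along its axis and was still gripping it at hand-in. The axial force was a steady 14.5 N, about 2 N more than the spring gives at the stop.
- **Bystanders:** in the last picture the vials, cap and beaker look unmoved; the network's readings for the cap, the beaker and one vial are within about 5 mm of the start.

**Off or unconfirmed:**
- Joint 2 sat at its lower limit (−0.30) while approaching the knob, then moved clear to about −0.20.
- A side load of about 3 N remained on the knob.
- In the last look the network put the reader's handle in the wrong place, with low confidence. Its window reading and the picture both showed the reader standing correctly.

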